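Set the day-label dispenser to blue and print

ROBOT

A 6-joint arm with a two-finger parallel gripper is mounted at the origin on the work surface. World frame = base frame: x ahead of the robot, y to its left, z up, the work surface at z = 0. Lengths are in m, angles in rad, forces in N, time in s.
With the tool pointing down it reaches from about 0.375 to 0.925 m from the base axis. Payload 5.7 kg.
Tool frame: the origin (TCP) lies between the finger pads; the fingertips stand 8 mm ahead of it and the grasp point (between the pads) lies 11 mm behind it (manip.finger_overhang is the distance from the TCP to the fingertips, in m); z points along the fingers, y is the line along which they close (so a half turn about z gives the same grasp; the last joint's range is limited). The gripper opens to 88 mm and grips with 3 to 60 N. Pads are 20 mm wide; open, the fingers measure 115 mm over their backs; the gripper's body (75 mm by 178 mm) begins 61 mm behind the grasp point.
Start: joints at [-1.386, 0.359, 1.51, -0, 1.272, -0.115], TCP at [0.177, -0.573, 0.231] pointing down, gripper open.
Joint ranges: [-2.97, 2.97], [-1.01, 2.36], [0.21, 2.38], [-0.96, 4.11], [0.2, 2.71], [-2.98, 2.98]. Speed limits (rad/s): [2.39, 2.39, 3.14, 3.14, 3.14, 3.14].

INTERFACE

Orientations are given as a unit quaternion [w, x, y, z].
In Python, from station import manip gives the robot as it stands.
- The arm moves only by the shell command python3 -m inch 'ROWS'. ROWS is JSON, a list of rows, each an object with "gripper": the gripper command: -1 is shut, 1 is fully open, values between are in proportion; "dp": the shift along the tool's x, y, z in units of 50 mm (1.0 is 50 mm), a list of three; "roll": the turn about the tool's z in units of 0.08 rad (1.0 is 0.08 rad). In form: [{"gripper": gripper, "dp": [x, y, z], "roll": roll}, ...]. A call has 1 to 8 rows; each row shifts and turns the commanded pose from where the row before left it, along the tool's axes as they then stand; what a row does not reach is not made up. A row lasts 1/8 s, in which the tool goes at most 62.5 mm and 10.7 degrees, less where a joint would pass 70% of its speed; a pose out of reach is approached as far as the arm can. A call with a number of a shift or a turn outside -1 to 1 is refused whole. A call with a gripper value outside its range is refused whole. The fingers move at their own pace and stop on an object; the grip force is fixed at half the most. Time passes only in rows, so rows that do not move let the fingers close. It gives the time, the measured TCP pose, the force, the opening and the grip force at its end, in the units of the state.
- manip.get_obs(): the state, without advancing time (a new reading comes with each control period).
- manip.grab_frame(name): name is "scene" or "top" or "wrist"; returns (picture, depth): 400x640x3 uint8, red, green, blue; 400x640 float32, m along the optical axis (not along the pixel's ray), 0 where there is no reading.
- manip.camera_info(name): a dict with "intrinsics" (3x3 intrinsics, pixels), "R" (3x3) and "t" (3): a world point X has camera coordinates R X + t. Camera axes: x right, y down, z forward; pixel columns grow to the right and rows downward; lengths in m; the calibration is good to about 2 mm. A picture is of the moment at which its call begins: read the wrist's pose just before it. camera_info takes no time and is no camera call; for the wrist camera it gives the pose at the moment of the call.
- manip.close_job(): hands the job in; it is judged then, once.
The state is a dict: "time": time; "q": joint angles; "joint_vel": joint speeds; "tau": joint torques, N m; "ee_pos": TCP position; "eef_rot": TCP orientation; "contact_force": force on the tool from outside, world axes, zero at the start; "ft_torque": the same for the moment, N m; "grip_width": opening from 0.0 (shut) to 1.0 (fully open); "grasp_force": force on a finger pad.
Only numpy, scipy, OpenCV 4.12 (cv2) and the standard library are available. Lean on these libraries where they do the work, as an engineer would, in place of code of your own. Each camera call takes 0.05 s, during which the arm holds its last target. There are 200 camera calls.

TASK

Set the label dispenser to today's colour, blue: with a fingertip, flick the tabs on the edge of its day wheel clockwise (seen from above) until the blue tab clicks in at the black arrow, without running on past it. Then press the green print button all the way down and let go. Do not lift, tip or push away the dispenser, and leave everything else on the counter as it stands.

Things in the scene. Friction and masses are not known exactly. Their poses are not given: they have to be found in the camera images.
- dispenser: grey-green day-label dispenser, 170 x 240 mm and 55 mm high, 2 kg, standing loose on rubber feet that hold against a push of about 8 N; origin: centre of its underside; x points from its front (the side with the label slot, towards the robot) to its back, y to its left, z up
- wheel_hub (a point): centre of the flat-lying day wheel, half-way up it, 22 mm above the case top; turns about the vertical through here; axes as the dispenser's. Grey disc of 36 mm radius, 18 mm thick; on its edge seven coloured tabs like spokes, evenly spaced, each 10 mm wide, 16 mm high, out to 58 mm radius; gaps between tab ends about 35 mm; 14 mm of air between tabs and case
- arrow (a point): tip of the black arrow on the case top, 60 mm behind the wheel's centre (dispenser's +x side), pointing at the tab that is set. With a tab at the arrow, a gap stands exactly opposite, at the front of the wheel, and the nearest tabs are 25.7 degrees to either side of it
- day_wheel (a joint): wheel angle in rad, growing clockwise from above. A spring snaps it to clicks of 0.898: push a tab well past half a click (about 3 N at its end) and it goes on to the next. 0 = brown at the arrow, 0.898 green, 1.795 orange, 2.693 white, 3.590 blue, 4.488 yellow, 5.386 red. Starts at brown, green or orange; a stop keeps it from turning back beyond brown
- print_button_top (a point): centre of the top face of the round green print button, 32 mm across, on the front right part of the dispenser's case; pressed straight down; axes as the dispenser's
- print_button (a joint): travel of the print button in m: 0 up, 0.006 fully down (takes 5 N); springs back up
- shaker: amber glass spice shaker with a steel cap, 52 mm across, 95 mm high, beside the dispenser; origin: centre of its underside
- cup: white paper cup, 72 mm across, 100 mm high, beside the dispenser; origin: centre of its underside
- dip_pot: small red dip pot with white lid, 64 mm across, 45 mm high, behind the dispenser; origin: centre of its underside
- salad_tub: clear salad tub, 150 mm across, 50 mm high; origin: centre of its underside
- enamel_bowl: white enamel bowl with blue rim, 200 mm across, 85 mm high; origin: centre of its underside
- oil_bottle: green glass oil bottle, 64 mm across, 190 mm high; origin: centre of its underside

How it is judged:
By the outcome, as a careful person would: the job done as asked, in the order asked, and still so for the second after the job is handed in, with the robot touching nothing.
It also fails if it takes over 64 s, if anything falls off the work surface, if the arm or the gripper's body presses on something with over 40 N, if the wrist force passes 120 N, or if a joint passes its speed limit or range.

## Working session

There is one attempt and no reset: what is moved stays moved. The work goes in short steps, Python scripts to look and compute and a shell command to move; the robot and the scene stay as the last step left them, time stands still between calls to the robot, and variables do not carry over. Pictures are saved under pics/ and viewed, at most 10 in all, crops included, and the job is handed in when it is done.

```bash
mkdir -p pics; python3 - <<'E'
from station import manip
import cv2,numpy as np
o=manip.get_obs();print(o['time'],o['ee_pos'],o['eef_rot'],o['grip_width'],manip.finger_overhang)
for n in ['top','scene']:
    p,d=manip.grab_frame(n);cv2.imwrite(f'pics/{n}.png',p[:,:,::-1]);np.savez(f'{n}.npz',p=p,d=d,**manip.camera_info(n))
E
```

```text
0.0 [ 0.17703913 -0.57258026  0.22982181] [-9.01803973e-04  9.88785328e-01  1.49341084e-01 -4.15681086e-05] 1.0033975273287663 0.008
```

View pics/top.png

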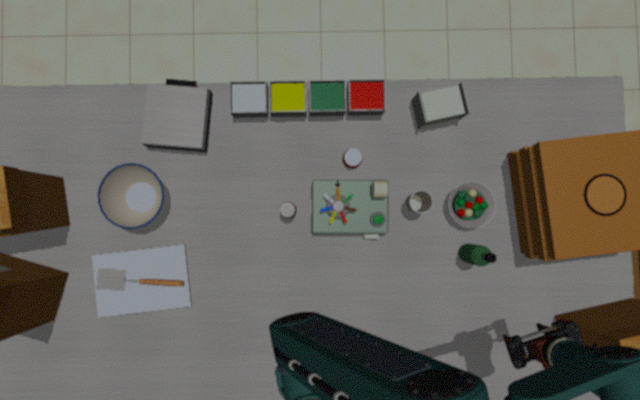

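View pics/scene.png

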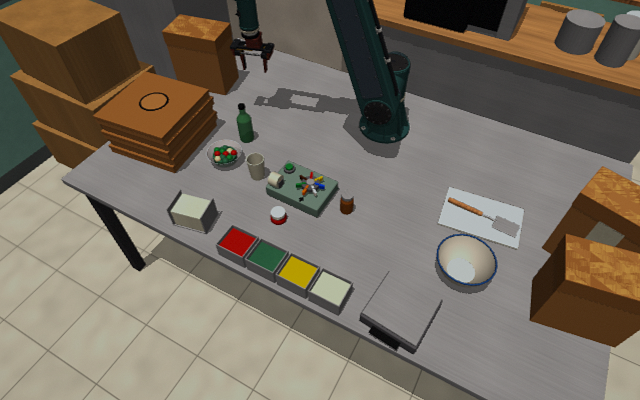

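The top view shows the dispenser at pixels (312–388, 180–235). The wheel is near (338,207), with what looks like the orange tab at the arrow, and the button is near (377,219). The shaker is at (288,211) and the cup at (419,202). Next I measure these.

```bash
cat > h.py <<'E'
import numpy as np,cv2
def ray(c,uv,z):
    K,R,t=c['intrinsics'],c['R'],c['t']
    C=-R.T@t; r=R.T@np.linalg.solve(K,[uv[0],uv[1],1.]); return C+r*(z-C[2])/r[2]
def blobs(p,lo,hi,roi,amin=5):
    x0,y0,x1,y1=roi; h=cv2.cvtColor(p[y0:y1,x0:x1],cv2.COLOR_RGB2HSV)
    m=cv2.inRange(h,lo,hi); n,l,s,c=cv2.connectedComponentsWithStats(m)
    return [(c[i]+[x0,y0],s[i,4]) for i in range(1,n) if s[i,4]>=amin],m
E
python3 - <<'E'
from h import *
c=dict(np.load('top.npz'));p,d=c['p'],c['d']
print('cam',-c['R'].T@c['t'],c['intrinsics'][0,0])
h=cv2.cvtColor(p,cv2.COLOR_RGB2HSV)
print('case hsv',h[190,325],h[228,350])
g=cv2.inRange(h,(40,25,60),(90,110,200));g[:, :305]=0;g[:,395:]=0;g[:175]=0;g[240:]=0
cnt=max(cv2.findContours(cv2.morphologyEx(g,cv2.MORPH_CLOSE,np.ones((9,9))),0,2)[0],key=cv2.contourArea)
r=cv2.minAreaRect(cnt);b=cv2.boxPoints(r);W=np.array([ray(c,x,.055) for x in b]);print(r);print(W.round(3),W.mean(0).round(3))
print('sides',np.linalg.norm(W-np.roll(W,1,0),axis=1).round(3))
print('button',[(ray(c,u,.06).round(4),u.round(1),a) for u,a in blobs(p,(50,130,30),(85,255,255),(365,205,392,232))[0]])
for nm,lo,hi in [('blue',(100,120,60),(130,255,255)),('yellow',(24,130,90),(35,255,255)),('orange',(9,150,120),(22,255,255)),('red',(170,140,60),(180,255,255))]:
    print(nm,[(ray(c,u,.085).round(3),u.round(1),a) for u,a in blobs(p,lo,hi,(312,178,365,235),3)[0]])
print('wheel',ray(c,(338,207),.085),'heights',[( -c['R'].T@c['t'])[2]-d[v,u] for u,v in [(338,207),(377,219),(325,190),(380,190),(288,211),(419,195)]])
cv2.imwrite('pics/c.png',cv2.resize(p[170:245,270:440],None,fx=4.7,fy=4.7,interpolation=cv2.INTER_CUBIC)[:,:,::-1])
E
```

```text
cam [ 0.49041512 -0.00392474  1.40498286] 429.488141740916
case hsv [ 72  29 131] [ 68  33 124]
((349.4999694824219, 206.99998474121094), (74.99998474121094, 53.99999237060547), 0.0)
[[ 0.45  -0.007  0.055]
 [ 0.62  -0.01   0.055]
 [ 0.616 -0.247  0.055]
 [ 0.446 -0.243  0.055]] [ 0.533 -0.127  0.055]
sides [0.235 0.17  0.237 0.17 ]
button [(array([ 0.4935, -0.2141,  0.06  ]), array([377.8, 218.9]), np.int32(63))]
blue [(array([ 0.528, -0.05 ,  0.085]), array([325.4, 208.6]), np.int32(40))]
yellow [(array([ 0.502, -0.071,  0.085]), array([332.4, 216.7]), np.int32(31))]
orange [(array([ 0.574, -0.088,  0.085]), array([337.5, 193.2]), np.int32(21))]
red []
wheel [ 0.53206862 -0.0886238   0.085     ] heights [np.float64(0.08873801797202807), np.float64(0.08025198548606616), np.float64(0.05270069211295825), np.float64(0.1022848424272893), np.float64(0.0965095099764226), np.float64(0.02485387891105395)]
```

View pics/c.png

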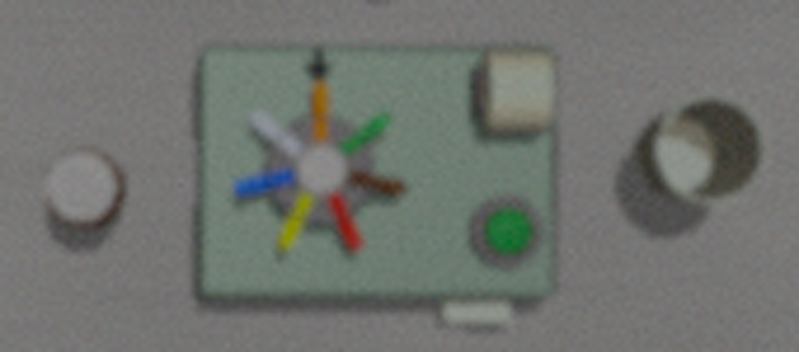

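Orange is set (1.795), so the wheel needs two clockwise clicks. I'll use the closed fingers as the fingertip, 20 mm wide tangentially, in the front gap between yellow and red. Each push follows a 51° arc and moves yellow one click. First I go above the gap and look from close by.

```bash
python3 -m inch '[{"gripper":-1,"dp":[0,0,-0.5],"roll":0},{"gripper":-1,"dp":[0,0,-0.5],"roll":0},{"gripper":-1,"dp":[0.54,-0.47,0],"roll":0},{"gripper":-1,"dp":[0.54,-0.47,0],"roll":0},{"gripper":-1,"dp":[0.54,-0.47,0],"roll":0},{"gripper":-1,"dp":[0.54,-0.47,0],"roll":0},{"gripper":-1,"dp":[0.54,-0.47,0],"roll":0},{"gripper":-1,"dp":[0.54,-0.47,0],"roll":0}]'
python3 -m inch '[{"gripper":-1,"dp":[0.54,-0.47,0],"roll":0},{"gripper":-1,"dp":[0.54,-0.47,0],"roll":0},{"gripper":-1,"dp":[0.54,-0.47,0],"roll":0},{"gripper":-1,"dp":[0.54,-0.47,0],"roll":0},{"gripper":-1,"dp":[0.54,-0.47,0],"roll":0},{"gripper":-1,"dp":[0.54,-0.47,0],"roll":0},{"gripper":-1,"dp":[0.54,-0.47,0],"roll":0},{"gripper":-1,"dp":[0.54,-0.47,0],"roll":0}]'
python3 -m inch '[{"gripper":-1,"dp":[0.54,-0.47,0],"roll":0},{"gripper":-1,"dp":[0.54,-0.47,0],"roll":0},{"gripper":-1,"dp":[0,0,0],"roll":-1},{"gripper":-1,"dp":[0,0,0],"roll":-1},{"gripper":-1,"dp":[0,0,0],"roll":-1},{"gripper":-1,"dp":[0,0,0],"roll":-1},{"gripper":-1,"dp":[0,0,0],"roll":-1},{"gripper":-1,"dp":[0,0,0],"roll":-1}]'
python3 -m inch '[{"gripper":-1,"dp":[0,0,0],"roll":-1},{"gripper":-1,"dp":[0,0,0],"roll":-1},{"gripper":-1,"dp":[0,0,0],"roll":-1},{"gripper":-1,"dp":[0,0,0],"roll":-1},{"gripper":-1,"dp":[0,0,0],"roll":-1},{"gripper":-1,"dp":[0,0,0],"roll":-1},{"gripper":-1,"dp":[0,0,0],"roll":-1},{"gripper":-1,"dp":[0,0,0],"roll":-1}]'
python3 -m inch '[{"gripper":-1,"dp":[0,0,0],"roll":-1},{"gripper":-1,"dp":[0,0,0],"roll":-0.87}]'
cat > look.py <<'E'
import sys
from station import manip
from h import *
n,name=sys.argv[1:3]
c=manip.camera_info(n);o=manip.get_obs();p,d=manip.grab_frame(n);cv2.imwrite(f'pics/{name}.png',p[:,:,::-1]);np.savez(f'{name}.npz',p=p,d=d,**c)
w,x,y,z=o['eef_rot'];print(o['time'],o['ee_pos'].round(4),'toolx',[round(1-2*(y*y+z*z),3),round(2*(x*y+w*z),3)],np.round(o['contact_force'],1))
E
python3 look.py wrist w1
```

```text
time: 1.1
ee_pos: [0.2907, -0.3893, 0.2803]
eef_rot: [-0.0, 0.989, 0.149, -0.0]
contact_force: [-0.1, -0.1, -0.4]
grip_width: 0.126
grasp_force: 0.0
time: 2.1
ee_pos: [0.4414, -0.1461, 0.2804]
eef_rot: [-0.0, 0.989, 0.149, -0.0]
contact_force: [0.6, -0.8, -0.6]
grip_width: 0.002
grasp_force: 0.0
time: 3.1
ee_pos: [0.4785, -0.0863, 0.2803]
eef_rot: [-0.0, 0.924, 0.381, -0.0]
contact_force: [-0.0, -0.3, 0.7]
grip_width: 0.006
grasp_force: 0.0
time: 4.1
ee_pos: [0.4785, -0.0863, 0.2803]
eef_rot: [-0.0, 0.758, 0.653, -0.0]
contact_force: [0.3, -0.7, -0.5]
grip_width: 0.004
grasp_force: 0.0
time: 4.35
ee_pos: [0.4785, -0.0863, 0.2803]
eef_rot: [-0.0, 0.707, 0.707, -0.0]
contact_force: [-0.7, -0.2, -0.2]
grip_width: 0.006
grasp_force: 0.0
4.35 [ 0.4785 -0.0863  0.2803] toolx [np.float64(-0.001), np.float64(1.0)] [-0.7 -0.2 -0.2]
```

View pics/w1.png

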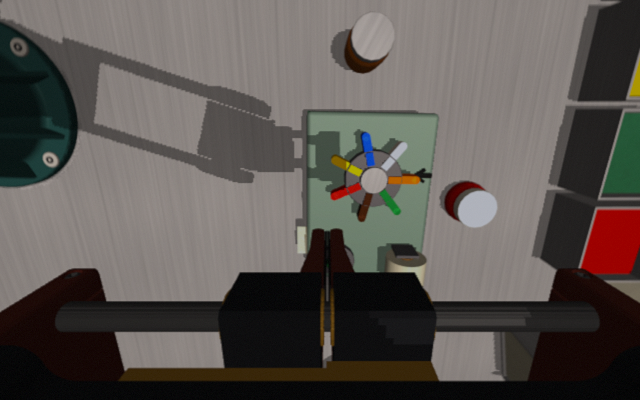

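The wrist view shows the wheel hub at about (374,180), orange at the arrow (430,177), yellow at (347,165) and red at (346,191). The fingers hide the button. I measure the hub from here.

```bash
cat > tabs.py <<'E'
import sys
from h import *
c=dict(np.load(sys.argv[1]+'.npz'));p=c['p']; r=tuple(map(int,sys.argv[2:6]))
P=[]
for nm,lo,hi in [('blue',(105,150,60),(130,255,255)),('yellow',(23,150,80),(33,255,255)),('orange',(13,170,120),(21,255,255)),('red',(172,170,100),(180,255,255)),('green',(50,160,60),(80,255,255))]:
    b=blobs(p,lo,hi,r,15)[0]
    if not b: print(nm,None);continue
    u,a=max(b,key=lambda k:k[1]); X=ray(c,u,.084);P.append(X);print(nm,X.round(4),u.round(1),a)
P=np.array(P)
s=np.linalg.lstsq(np.c_[2*P[:,:2],np.ones(len(P))],(P[:,:2]**2).sum(1),rcond=None)[0];H=s[:2]
print('hub',H.round(4),'r',np.sqrt(s[2]+H@H).round(4),'angles',np.degrees(np.arctan2(P[:,1]-H[1],P[:,0]-H[0])).round(1))
E
python3 tabs.py w1 320 120 430 225
python3 - <<'E'
from h import *
c=dict(np.load('w1.npz'));print(ray(c,(374,180),.088))
h=cv2.cvtColor(c['p'],cv2.COLOR_RGB2HSV)
g=cv2.inRange(h,(40,25,40),(90,130,220));g[:,:300]=0;g[:,445:]=0;g[:105]=0;g[228:]=0
g=cv2.morphologyEx(g,cv2.MORPH_OPEN,np.ones((3,3)))
for v in (115,125,): 
    u=np.where(g[v])[0];print([ray(c,(k,v),.055).round(3) for k in (u.min(),u.max())])
for v in (215,220):
    u=np.where(g[v])[0];print([ray(c,(k,v),.055).round(3) for k in (u.min(),u.max())])
E
```

```text
blue [ 0.5271 -0.0511  0.084 ] [367.6 148.1] 276
yellow [ 0.5031 -0.0733  0.084 ] [347.3 166.3] 215
orange [ 0.5736 -0.0901  0.084 ] [403.7 179.7] 232
red None
green [ 0.5584 -0.1195  0.084 ] [389.9 202.2] 180
hub [ 0.5369 -0.088 ] r 0.0375 angles [105.  156.4  -3.3 -55.7]
[ 0.53603802 -0.08956221  0.088     ]
[array([ 0.453, -0.013,  0.055]), array([ 0.617, -0.013,  0.055])]
[array([ 0.453, -0.026,  0.055]), array([ 0.618, -0.025,  0.055])]
[array([ 0.45 , -0.148,  0.055]), array([ 0.615, -0.148,  0.055])]
[array([ 0.45 , -0.155,  0.055]), array([ 0.616, -0.155,  0.055])]
```

```bash
python3 -m inch '[{"gripper":-1,"dp":[-0.03,0.07,0.7],"roll":0},{"gripper":-1,"dp":[0,0,0.7],"roll":0},{"gripper":-1,"dp":[0,0,0.7],"roll":0},{"gripper":-1,"dp":[0,0,0.7],"roll":0},{"gripper":-1,"dp":[0,0,0.6],"roll":0},{"gripper":-1,"dp":[0,0,0.3],"roll":0},{"gripper":-1,"dp":[0,0,0.2],"roll":0},{"gripper":-1,"dp":[0,0,0.2],"roll":0}]'
python3 -m inch '[{"gripper":-1,"dp":[0,0,0],"roll":0}]'
python3 -m inch '[{"gripper":-1,"dp":[0.043,0.001,0],"roll":0.5},{"gripper":-1,"dp":[0.043,0.001,0],"roll":0.5},{"gripper":-1,"dp":[0.043,0.001,0],"roll":0.5},{"gripper":-1,"dp":[0.043,0.001,0],"roll":0.5},{"gripper":-1,"dp":[0.043,0.001,0],"roll":0.5},{"gripper":-1,"dp":[0.043,0.001,0],"roll":0.5},{"gripper":-1,"dp":[0.043,0.001,0],"roll":0.5},{"gripper":-1,"dp":[0.043,0.001,0],"roll":0.5}]'; python3 look.py wrist w2
```

```text
time: 5.4
ee_pos: [0.4831, -0.0881, 0.0758]
eef_rot: [0.001, 0.708, 0.707, 0.0]
contact_force: [0.2, 0.6, 0.1]
grip_width: 0.004
grasp_force: 0.0
time: 5.52
ee_pos: [0.4823, -0.0879, 0.0755]
eef_rot: [-0.0, 0.708, 0.707, -0.0]
contact_force: [0.7, -0.2, 1.0]
grip_width: 0.006
grasp_force: 0.0
time: 6.52
ee_pos: [0.4856, -0.0716, 0.0765]
eef_rot: [0.001, 0.811, 0.584, 0.0]
contact_force: [-1.0, -2.6, -0.6]
grip_width: 0.003
grasp_force: 1.3
6.525 [ 0.4856 -0.0716  0.0765] toolx [np.float64(0.317), np.float64(0.948)] [-1.  -2.6 -0.6]
```

View pics/w2.png

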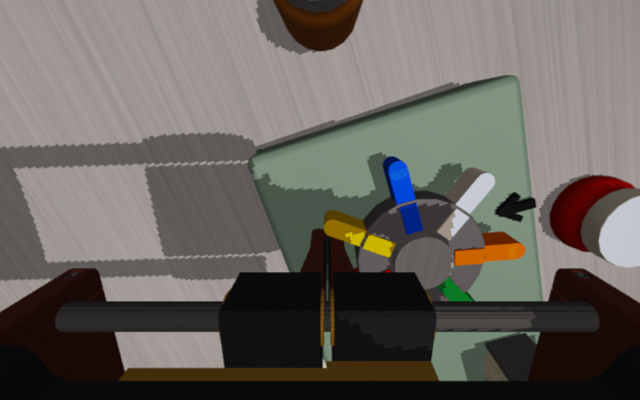

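The fingertip is pushing yellow. Orange (490,250) has left the arrow (515,207), and the force is about 2.7 N. I continue the arc.

```bash
python3 -m inch '[{"gripper":-1,"dp":[0.043,0.001,0],"roll":0.5},{"gripper":-1,"dp":[0.043,0.001,0],"roll":0.5},{"gripper":-1,"dp":[0.043,0.001,0],"roll":0.5},{"gripper":-1,"dp":[0.043,0.001,0],"roll":0.5},{"gripper":-1,"dp":[0.043,0.001,0],"roll":0.5},{"gripper":-1,"dp":[0.043,0.001,0],"roll":0.5},{"gripper":-1,"dp":[0.043,0.001,0],"roll":0.5},{"gripper":-1,"dp":[0.043,0.001,0],"roll":0.5}]'
python3 -m inch '[{"gripper":-1,"dp":[0.043,0.001,0],"roll":0.5},{"gripper":-1,"dp":[0.043,0.001,0],"roll":0.5},{"gripper":-1,"dp":[0.043,0.001,0],"roll":0.5},{"gripper":-1,"dp":[0.043,0.001,0],"roll":0.5},{"gripper":-1,"dp":[0.043,0.001,0],"roll":0.5},{"gripper":-1,"dp":[0.043,0.001,0],"roll":0.5},{"gripper":-1,"dp":[0,0,0],"roll":0},{"gripper":-1,"dp":[0,0,0],"roll":0}]'; python3 look.py wrist w3
```

```text
time: 7.58
ee_pos: [0.4937, -0.0559, 0.0763]
eef_rot: [0.0, 0.894, 0.448, 0.001]
contact_force: [-0.5, -0.5, 0.2]
grip_width: 0.007
grasp_force: 0.1
time: 8.57
ee_pos: [0.5022, -0.0466, 0.076]
eef_rot: [0.0, 0.941, 0.338, 0.0]
contact_force: [0.4, -0.4, 0.6]
grip_width: 0.005
grasp_force: 0.0
8.575 [ 0.5022 -0.0466  0.076 ] toolx [np.float64(0.771), np.float64(0.637)] [ 0.4 -0.4  0.6]
```

View pics/w3.png

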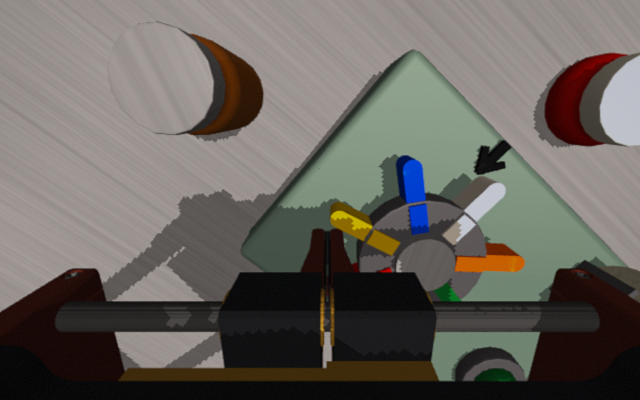

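White has clicked in at the arrow (480,190) and the contact force is zero. The finger sits centred in the gap, so I carry on along the same arc for the second click.

```bash
python3 -m inch '[{"gripper":-1,"dp":[0.043,0.001,0],"roll":0.5},{"gripper":-1,"dp":[0.043,0.001,0],"roll":0.5},{"gripper":-1,"dp":[0.043,0.001,0],"roll":0.5},{"gripper":-1,"dp":[0.043,0.001,0],"roll":0.5},{"gripper":-1,"dp":[0.043,0.001,0],"roll":0.5},{"gripper":-1,"dp":[0.043,0.001,0],"roll":0.5},{"gripper":-1,"dp":[0.043,0.001,0],"roll":0.5},{"gripper":-1,"dp":[0.043,0.001,0],"roll":0.5}]'
python3 -m inch '[{"gripper":-1,"dp":[0.043,0.001,0],"roll":0.5},{"gripper":-1,"dp":[0.043,0.001,0],"roll":0.5},{"gripper":-1,"dp":[0.043,0.001,0],"roll":0.5},{"gripper":-1,"dp":[0.043,0.001,0],"roll":0.5},{"gripper":-1,"dp":[0.043,0.001,0],"roll":0.5},{"gripper":-1,"dp":[0.043,0.001,0],"roll":0.5},{"gripper":-1,"dp":[0.043,0.001,0],"roll":0.5},{"gripper":-1,"dp":[0.043,0.001,0],"roll":0.5}]'
python3 -m inch '[{"gripper":-1,"dp":[0.043,0.001,0],"roll":0.5},{"gripper":-1,"dp":[0.043,0.001,0],"roll":0.5},{"gripper":-1,"dp":[0.043,0.001,0],"roll":0.5},{"gripper":-1,"dp":[0.043,0.001,0],"roll":0.5},{"gripper":-1,"dp":[0.043,0.001,0],"roll":0.5},{"gripper":-1,"dp":[0.043,0.001,0],"roll":0.5},{"gripper":-1,"dp":[0,0,0],"roll":0},{"gripper":-1,"dp":[0,0,0],"roll":0}]'; python3 look.py wrist w4
```

```text
time: 9.62
ee_pos: [0.5155, -0.0381, 0.0756]
eef_rot: [-0.0, 0.983, 0.183, -0.001]
contact_force: [-2.7, -1.6, 2.2]
grip_width: 0.007
grasp_force: 1.4
time: 10.62
ee_pos: [0.5332, -0.0345, 0.0756]
eef_rot: [-0.0, 1.0, 0.024, -0.0]
contact_force: [-0.7, -0.7, 0.3]
grip_width: 0.004
grasp_force: 0.2
time: 11.62
ee_pos: [0.5463, -0.0354, 0.0757]
eef_rot: [-0.0, 0.996, -0.095, -0.0]
contact_force: [-1.0, -0.8, 0.9]
grip_width: 0.002
grasp_force: 0.0
11.625 [ 0.5463 -0.0354  0.0757] toolx [np.float64(0.982), np.float64(-0.189)] [-1.  -0.8  0.9]
```

View pics/w4.png

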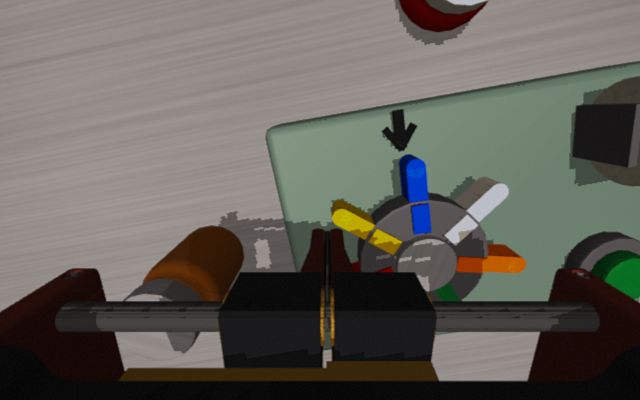

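Blue is at the arrow: the tab tip is at (413,162), right at the arrow tip (402,150). I lift straight out and locate the button.

```bash
python3 -m inch '[{"gripper":-1,"dp":[0,0,-0.2],"roll":0},{"gripper":-1,"dp":[0,0,-0.4],"roll":0},{"gripper":-1,"dp":[0,0,-0.6],"roll":0},{"gripper":-1,"dp":[0,0,-0.6],"roll":0},{"gripper":-1,"dp":[0,0,-0.6],"roll":0},{"gripper":-1,"dp":[0,0,-0.6],"roll":0},{"gripper":-1,"dp":[0,0,0],"roll":0}]'; python3 look.py wrist w5; python3 - <<'E'
from h import *
c=dict(np.load('w5.npz'));C=-c['R'].T@c['t']
for u,a in blobs(c['p'],(50,130,40),(85,255,255),(0,0,640,300),60)[0]:
    v=c['d'][int(u[1]),int(u[0])];q=c['R'].T@(np.linalg.solve(c['intrinsics'],[u[0],u[1],1])*v-c['t']);print(u.round(0),a,'depth pt',q.round(4),'ray@.07',ray(c,u,.07).round(4))
E
```

```text
time: 12.55
ee_pos: [0.5483, -0.0357, 0.2286]
eef_rot: [0.0, 0.995, -0.095, 0.003]
contact_force: [-0.5, 0.2, -0.9]
grip_width: 0.009
grasp_force: 0.0
12.55 [ 0.5483 -0.0357  0.2286] toolx [np.float64(0.982), np.float64(-0.189)] [-0.5  0.2 -0.9]
[491. 204.] 592 depth pt [ 0.494  -0.2123  0.0766] ray@.07 [ 0.4912 -0.2158  0.07  ]
[396. 218.] 263 depth pt [ 0.501  -0.1049  0.0855] ray@.07 [ 0.4945 -0.1077  0.07  ]
```

View pics/w5.png

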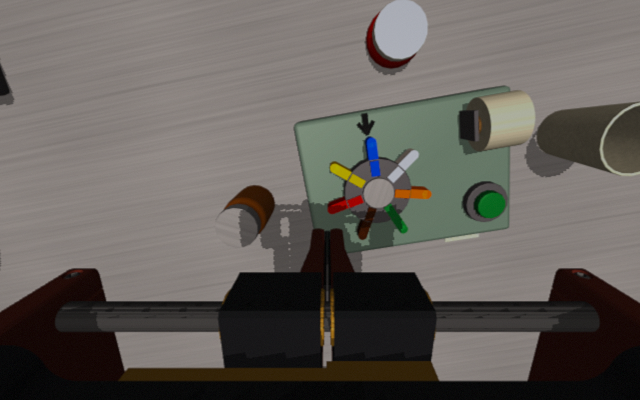

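The view shows blue at the arrow (367,135) and the button at (491,204), which gives (0.494, −0.212, 0.077). I go above it and then press step by step.

```bash
python3 -m inch '[{"gripper":-1,"dp":[-0.05,0.46,0],"roll":0},{"gripper":-1,"dp":[-0.05,0.46,0],"roll":0},{"gripper":-1,"dp":[-0.05,0.46,0],"roll":0},{"gripper":-1,"dp":[-0.05,0.46,0],"roll":0},{"gripper":-1,"dp":[-0.05,0.46,0],"roll":0},{"gripper":-1,"dp":[-0.05,0.46,0],"roll":0},{"gripper":-1,"dp":[-0.05,0.46,0],"roll":0},{"gripper":-1,"dp":[-0.05,0.45,0],"roll":0}]'
python3 -m inch '[{"gripper":-1,"dp":[0,0,0.6],"roll":0},{"gripper":-1,"dp":[0,0,0.6],"roll":0},{"gripper":-1,"dp":[0,0,0.6],"roll":0},{"gripper":-1,"dp":[0,0,0.5],"roll":0},{"gripper":-1,"dp":[0,0,0.3],"roll":0},{"gripper":-1,"dp":[0,0,0.1],"roll":0},{"gripper":-1,"dp":[0,0,0],"roll":0},{"gripper":-1,"dp":[0,0,0],"roll":0}]'
for i in 1 2 3; do python3 -m inch '[{"gripper":-1,"dp":[0,0,0.04],"roll":0},{"gripper":-1,"dp":[0,0,0],"roll":0}]'|grep -E 'time|pos|contact'; done
```

```text
time: 13.6
ee_pos: [0.4908, -0.2119, 0.2241]
eef_rot: [-0.001, 0.995, -0.095, -0.001]
contact_force: [0.9, -0.7, 0.1]
grip_width: 0.007
grasp_force: 0.0
time: 14.6
ee_pos: [0.4927, -0.2121, 0.0914]
eef_rot: [0.0, 0.995, -0.095, 0.001]
contact_force: [0.7, -0.2, -0.4]
grip_width: 0.012
grasp_force: 0.0
time: 14.85
ee_pos: [0.4922, -0.2119, 0.089]
contact_force: [-0.4, 0.8, 0.0]
time: 15.1
ee_pos: [0.492, -0.2117, 0.0865]
contact_force: [-0.1, 0.9, -0.4]
time: 15.35
ee_pos: [0.4922, -0.2118, 0.0846]
contact_force: [0.1, 0.1, 2.1]
```

```bash
for i in 1 2 3; do python3 -m inch '[{"gripper":-1,"dp":[0,0,0.04],"roll":0},{"gripper":-1,"dp":[0,0,0],"roll":0}]'|grep -E 'time|pos|contact'; done
```

```text
time: 15.6
ee_pos: [0.4922, -0.2118, 0.0827]
contact_force: [0.4, -0.2, 2.6]
time: 15.85
ee_pos: [0.4922, -0.2118, 0.0807]
contact_force: [-1.1, 0.2, 4.3]
time: 16.1
ee_pos: [0.4922, -0.2118, 0.0792]
contact_force: [-2.3, 0.6, 10.5]
```

```bash
python3 -m inch '[{"gripper":-1,"dp":[0,0,0.02],"roll":0},{"gripper":-1,"dp":[0,0,0],"roll":0},{"gripper":-1,"dp":[0,0,0],"roll":0}]'|grep -E 'time|pos|contact'
python3 -m inch '[{"gripper":-1,"dp":[0,0,-0.1],"roll":0},{"gripper":-1,"dp":[0,0,-0.2],"roll":0},{"gripper":-1,"dp":[0,0,-0.6],"roll":0},{"gripper":-1,"dp":[0,0,-0.6],"roll":0},{"gripper":-1,"dp":[0,0,-0.6],"roll":0},{"gripper":-1,"dp":[0,0,-0.6],"roll":0},{"gripper":-1,"dp":[0,0,0],"roll":0},{"gripper":-1,"dp":[0,0,0],"roll":0}]'|grep -E 'time|pos|contact'
python3 -m inch '[{"gripper":-1,"dp":[-0.6,0,0],"roll":0},{"gripper":-1,"dp":[-0.6,0,0],"roll":0},{"gripper":-1,"dp":[0,0,0],"roll":0},{"gripper":-1,"dp":[0,0,0],"roll":0}]'|grep -E 'time|pos|contact'
python3 look.py wrist w6;python3 look.py top t6; python3 - <<'E'
import numpy as np,cv2
a=cv2.imread('pics/w6.png');b=cv2.imread('pics/t6.png')[150:250,240:450]
cv2.imwrite('pics/f.png',np.vstack([cv2.resize(a[:300],(630,295)),cv2.resize(b,(630,300),interpolation=2)]))
E
```

```text
time: 16.48
ee_pos: [0.4923, -0.2119, 0.0791]
contact_force: [-4.0, 1.8, 18.2]
time: 17.48
ee_pos: [0.4914, -0.2114, 0.2118]
contact_force: [0.5, -0.0, -0.3]
time: 17.98
ee_pos: [0.4337, -0.2006, 0.2121]
contact_force: [0.4, 0.4, 0.5]
17.975 [ 0.4337 -0.2006  0.2121] toolx [np.float64(0.982), np.float64(-0.19)] [0.4 0.4 0.5]
18.025 [ 0.4341 -0.2008  0.2123] toolx [np.float64(0.982), np.float64(-0.19)] [-0.3 -0.1 -0.5]
```

View pics/f.png

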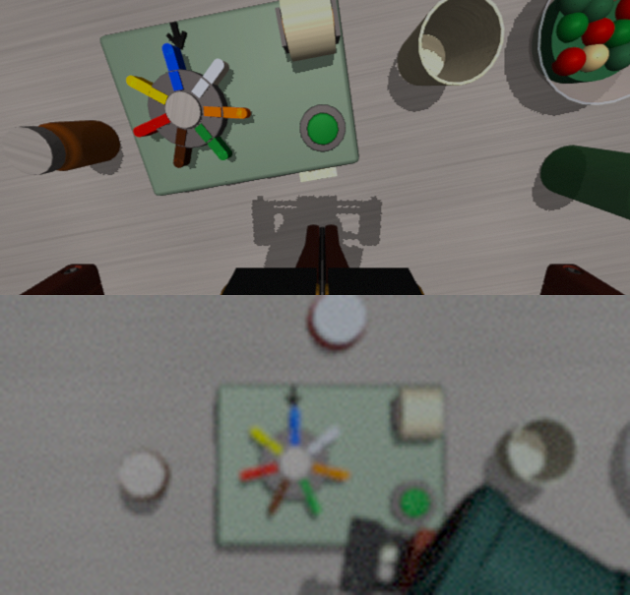

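Both views show blue at the arrow, the button back up, and the dispenser and its neighbours still in place. The button bottomed out with a hard stop at 18 N, and the robot is now clear, so I hand the job in.

```bash
python3 -c "
from station import manip
print(manip.close_job())"
```

```text
the job is handed in; nothing more can be done
None
```

The day wheel is clicked in at blue, the print button was pressed to its stop and released, and the job was handed in at about 18 s; the hand-in returned no verdict.

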